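# Press the torch into its foam cut-out

## Task

Put the black torch away in its cut-out in the grey foam tool insert: head in the wide end, then pressed down past the two soft lips so that it lies fully home on the blue floor of the pocket along its whole length. Let go of it.

Things in the scene. Friction and masses are not known exactly. Their poses are not given: they have to be found in the camera images.
- torch: Black hand torch lying on the bench, 47 x 157 x 48 mm, 0.15 to 0.22 kg. Its y axis runs along it, head end at y = -78 mm, tail end at y = +78; origin at mid-length on its underside. It balances at about y = -15. Best gripped across the barrel at y = +10, where the foam has its finger cut-outs. It may roll about its length, which does not matter: rely on the two points on its centre line.
- torch_head (a point): Point on the centre line in the torch's head (46 mm across, 47 mm long), 70 mm from the torch's middle; 24 mm above the surface that the torch lies on.
- torch_tail (a point): Point on the centre line near the tail end of the barrel (round, 28 mm across, 110 mm long, small red switch on top), 140 mm from torch_head; 15 mm above the surface that the torch lies on. The centre line slopes: it is 18 mm up at the grip point (80 mm from torch_head).
- foam_insert: Grey foam insert on a blue base, fixed on the bench, 44 mm high; origin on its underside (bench level) below the middle of the torch cut-out; outline x = -85 to 95, y = -95 to 95 mm. The cut-out runs along y. The torch goes in with its y axis along the insert's y axis and its middle over the origin; it does not fit end for end. A roll of tape in another pocket (x = 62, y = -56) stands 9 mm proud.
- pocket (a point): Middle of the blue floor of the torch cut-out: 10 mm above the bench, 34 mm below the foam's top; axes as the insert's. Wide head end y = -82 to -26 mm, 53 mm wide; barrel channel to y = +82, 34 mm wide; edges bevelled to be 6 mm wider all round at the top. Finger cut-outs, as deep as the pocket, reach x = -70 and +70 from y = -14 to +34. The torch seats here as it lay on the bench.
- lips (a point): Midway between two soft spring-back lips in the sides of the channel (y = +41 to +67 mm, 24 mm above the pocket floor), each standing 5 mm into it. The barrel catches on them and stays some 15 mm high at the tail until pressed down with a few newtons (3 to 8 N) at the grip point; then they give way sideways and hold it down.

How it is judged:
By the outcome, as a careful person would: the job done as asked, in the order asked, and still so for the second after the job is handed in, with the robot touching nothing.
It also fails if it takes over 35 s, if anything falls off the work surface, if the arm or the gripper's body presses on something with over 40 N, if the wrist force passes 120 N, or if a joint passes its speed limit or range.

## Robot

A 7-joint arm with a two-finger parallel gripper is mounted at the origin on a cart in front of the work surface, level with it; the furniture and walls round the work are solid. World frame = base frame: x ahead of the robot, y to its left, z up, the work surface at z = 0. Lengths are in m, angles in rad, forces in N, time in s.
With the tool pointing down it reaches from about 0.425 to 0.925 m from the base axis. Payload 6.8 kg.
Tool frame: the origin (TCP) lies on the front face of the gripper's body, between the roots of the fingers; the fingertips stand 73 mm ahead of it and the grasp point (between the pads) lies 54 mm ahead of it (env.nose_length is the distance from the TCP to the fingertips, in m); z points along the fingers, y is the direction in which the jaws open and shut (so a half turn about z gives the same grasp; the last joint's range is limited). The gripper opens to 85 mm and grips with 20 to 120 N. Pads are 22 mm wide; open, the fingers measure 114 mm over their backs; the gripper's body (76 mm by 85 mm) begins 54 mm behind the grasp point. The pads swing forward as they close: fully open they stand 13 mm farther back than shut.
Start: joints at [1.098, 0.477, 0.022, 1.555, -0.011, 1.109, -0.083], TCP at [0.241, -0.631, 0.304] pointing down, gripper open.
Joint ranges: [-2.96, 2.96], [-0.34, 2.1], [-1.41, 1.46], [0.24, 2.44], [-1.37, 4.51], [0.17, 1.92], [-2.96, 2.96]. Speed limits (rad/s): [2.39, 2.39, 3.14, 3.14, 3.14, 3.14, 3.14].

## Interface

Orientations are given as a unit quaternion [w, x, y, z].
In Python, from cell import env, kin, camera, calibration, job gives the robot as it stands. The module is installed in compiled form; this text tells all that it offers. Calls block until the motion is done:
- env.reach(position, orientation): joint-space move of the TCP to a pose.
- env.movel(position, velocity=0.15, rot=None, stop_force=None): straight line of the TCP; rot=None keeps the orientation; velocity is the mean speed in m/s. With stop_force (N) it stops when the force on the tool has changed by that much, and returns True; else False.
- env.goto_joints(angles): joint-space move.
- env.grip(opening, f_grip=None): finger opening in m; f_grip is the grip in N (None keeps the last); returns when the fingers have stopped.
- env.dwell(seconds).
- kin.inverse_kinematics(position, orientation): joint angles nearest the present ones, or None.
- env.get_state(): the state.
- camera(name): name is "scene" or "top"; returns (picture, depth): 384x512x3 uint8, blue, green, red; 384x512 float32, m along the optical axis (not along the pixel's ray), 0 where there is no reading.
- calibration(name): a dict with "fx", "fy", "cx", "cy" (pixels), "rvec" (rotation vector, rad) and "tvec" (3), from world to camera coordinates, as OpenCV has them. Camera axes: x right, y down, z forward; pixel columns grow to the right and rows downward; lengths in m; the calibration is good to about 2 mm. A picture is of the moment at which its call begins. calibration takes no time and is no camera call.
A pose or a line that the arm cannot do raises env.PlanningError and nothing moves.
- job.job_done(): hands the job in, once; it reports no verdict.
The state is a dict: "time": time; "qpos": joint angles; "joint_velocities": joint speeds; "joint_torque": joint torques, N m; "tcp_pos": TCP position; "orientation": TCP orientation; "force": force on the tool from outside, world axes, zero at the start; "torque": the same for the moment, N m; "opening": finger opening in m.
Only numpy, scipy, OpenCV 4.12 (cv2) and the standard library are available. Lean on these libraries where they do the work, as an engineer would, in place of code of your own. Each camera call takes 0.05 s, during which the arm holds its last target. There are 200 camera calls.

## Working session

There is one attempt and no reset: what is moved stays moved. The work goes in short steps, each a Python script; the robot and the scene stay as the last script left them, time stands still between calls to the robot, and variables do not carry over. Pictures are saved under pics/ and viewed, about 8 in all and at most 12, crops included, and the job is handed in when it is done.

```bash
mkdir -p pics; cat > h.py <<'E'
import numpy as np, cv2
from cell import env, kin, camera, calibration, job
def RT(n):
    c=calibration(n); R=cv2.Rodrigues(np.array(c["rvec"],float))[0]; return c,R,np.array(c["tvec"],float).ravel()
def cloud(n,depth):
    c,R,t=RT(n); v,u=np.indices(depth.shape)
    p=np.dstack([(u-c["cx"])/c["fx"]*depth,(v-c["cy"])/c["fy"]*depth,depth])
    return (p-t)@R
def proj(n,P):
    c,R,t=RT(n); q=R@np.array(P,float)+t
    return c["fx"]*q[0]/q[2]+c["cx"],c["fy"]*q[1]/q[2]+c["cy"]
E
python3 - <<'E'
from h import *
for n in("scene","top"):
    p,d=camera(n); cv2.imwrite(f"pics/{n}0.png",p); np.savez(f"pics/{n}0.npz",p=p,d=d)
    c,R,t=RT(n); print(n,c["fx"],-R.T@t,R[2],(d>0).mean())
print(env.get_state())
E
```

```text
scene 377.41893275873076 [-0.00261025 -0.61598233  0.54788121] [ 0.57874717  0.59021823 -0.56275586] 0.9945119222005209
top 347.3357261485107 [ 0.32118591 -0.10263887  0.91095961] [ 0.20957305 -0.022439   -0.97753549] 0.9961751302083334
{'time': 0.1, 'qpos': array([ 1.09788406,  0.47773237,  0.02234194,  1.55635159, -0.01150119,
        1.10931605, -0.08311342]), 'joint_velocities': array([ 0.00074381, -0.00143201,  0.0006222 , -0.00188066,  0.00053987,
       -0.00077976,  0.00021006]), 'joint_torque': array([ 4.53014058e-03, -5.97758138e+01,  1.61363292e+00, -2.81956708e+01,
        1.28257499e-02,  5.01949573e-03,  7.90048534e-05]), 'tcp_pos': array([ 0.24067089, -0.63018786,  0.30301324]), 'orientation': array([-8.12499066e-04,  9.83409120e-01,  1.81399552e-01, -2.11605287e-04]), 'force': array([ 0.90013922, -0.24312736, -0.36632865]), 'torque': array([0.00134955, 0.06178993, 0.03686033]), 'opening': 0.08530138271895116}
```

View pics/top0.png

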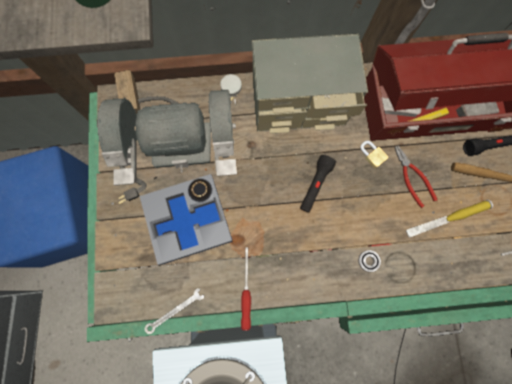

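View pics/scene0.png

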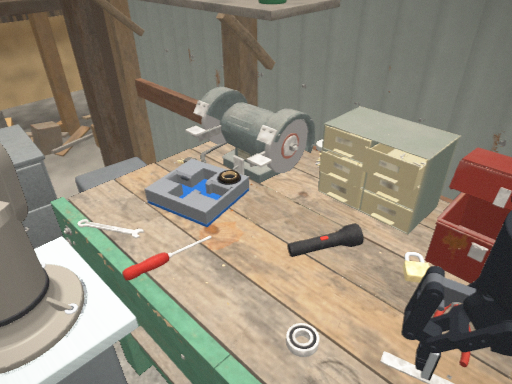

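The torch lies mid-bench: in top, head about (324,165), tail (307,208). The insert is near (187,220), with the tape at (200,188). Something else dark shows at (485,145) in top. Next I turn these into metric poses from both views.

```bash
cat > m.py <<'E'
from h import *
from scipy.optimize import minimize
D={n:np.load(f"pics/{n}0.npz") for n in("scene","top")}
C={n:cloud(n,D[n]["d"]) for n in D}
print("decoy?",C["top"][145,485],C["top"][145,470])
cen=C["top"][186,315][:2]
for n in D:
    P=C[n]; ok=D[n]["d"]>0
    b=ok&(np.abs(P[...,2])<.004)&(np.linalg.norm(P[...,:2]-cen,axis=-1)<.2); print(n,"bench z",np.median(P[b][:,2]))
    # torch
    dark=D[n]["p"].max(-1)<75
    m=ok&(np.linalg.norm(P[...,:2]-cen,axis=-1)<.11)&(P[...,2]>.008)&(P[...,2]<.07)
    q=P[m]; c,_=q[:,:2].mean(0),0
    ax=np.linalg.svd(q[:,:2]-c,full_matrices=False)[2][0]; s=(q[:,:2]-c)@ax; mid=c+ax*(s.max()+s.min())/2; s=(q[:,:2]-mid)@ax; l=(q[:,:2]-mid)@[-ax[1],ax[0]]
    print(n,"torch",len(q),"mid",mid,"ax",ax,"len",np.ptp(s))
    for a in np.arange(-.08,.08,.02):
        k=(s>=a)&(s<a+.02)
        if k.sum()>3: print("  %.2f w %.3f..%.3f ztop %.3f"%(a+.01,l[k].min(),l[k].max(),np.percentile(q[k,2],97)))
    # foam
    fc=np.array(C["top"][220,187][:2])
    m=ok&(np.linalg.norm(P[...,:2]-fc,axis=-1)<.15)&(P[...,2]>.037)&(P[...,2]<.049)
    mm=cv2.morphologyEx(m.astype(np.uint8),cv2.MORPH_OPEN,np.ones((3,3)))
    k,lab,st,_=cv2.connectedComponentsWithStats(mm); m=lab==1+np.argmax(st[1:,4])
    q=P[m]; r=cv2.minAreaRect((q[:,:2]*1000).astype(np.float32)); print(n,"foam z",np.median(q[:,2]),r)
    bl=D[n]["p"].astype(int); blue=ok&(bl[...,0]>bl[...,2]+70)&(np.linalg.norm(P[...,:2]-fc,axis=-1)<.13)&(P[...,2]<.02)&(P[...,2]>.004)
    q=P[blue]; print(n,"blue",len(q),"z",np.percentile(q[:,2],[5,50,95]),q.mean(0)); 
    np.savez(f"pics/{n}_f.npz",foam=P[m],blue=q)
print("tape",C["top"][188,200],C["top"][188,190],C["top"][181,198])
E
python3 m.py
python3 - <<'E'
import cv2
a=cv2.imread('pics/top0.png')[165:275,125:345]; cv2.imwrite('pics/crop.png',cv2.resize(a,None,fx=3.6,fy=3.6,interpolation=cv2.INTER_CUBIC))
E
```

```text
decoy? [ 0.58019819 -0.74409461  0.04297357] [ 0.59015443 -0.71908897  0.02203984]
scene bench z -0.0003533866565575969
scene torch 1166 mid [ 0.51921641 -0.2995785 ] ax [-0.83105779  0.55618608] len 0.15651183748866498
  -0.07 w -0.029..0.013 ztop 0.049
  -0.05 w -0.026..0.013 ztop 0.047
  -0.03 w -0.020..0.007 ztop 0.040
  -0.01 w -0.019..0.006 ztop 0.036
  0.01 w -0.018..0.007 ztop 0.036
  0.03 w -0.014..0.008 ztop 0.032
  0.05 w -0.016..0.009 ztop 0.031
  0.07 w -0.016..0.009 ztop 0.030
scene foam z 0.044335350188111425 ((462.5893249511719, 53.86299133300781), (183.6734619140625, 192.7057647705078), 12.75903606414795)
scene blue 468 z [0.00488433 0.01005306 0.01219983] [0.45102881 0.0391504  0.00931329]
top bench z -0.0005826105305452277
top torch 737 mid [ 0.52208797 -0.29038244] ax [-0.85874651  0.51240065] len 0.15461061068184212
  -0.07 w -0.022..0.024 ztop 0.050
  -0.05 w -0.022..0.023 ztop 0.048
  -0.03 w -0.015..0.017 ztop 0.039
  -0.01 w -0.013..0.014 ztop 0.036
  0.01 w -0.013..0.014 ztop 0.037
  0.03 w -0.013..0.013 ztop 0.032
  0.05 w -0.013..0.015 ztop 0.032
  0.07 w -0.014..0.014 ztop 0.030
top foam z 0.04396434711064636 ((461.0760498046875, 54.31285095214844), (180.75045776367188, 190.41909790039062), 12.783961296081543)
top blue 1497 z [0.00753121 0.01019395 0.01310359] [0.45717836 0.05448752 0.01025784]
tape [0.53215335 0.01161606 0.04560004] [0.5328808  0.03599095 0.05214683] [0.5495697  0.01486048 0.05111557]
```

View pics/crop.png

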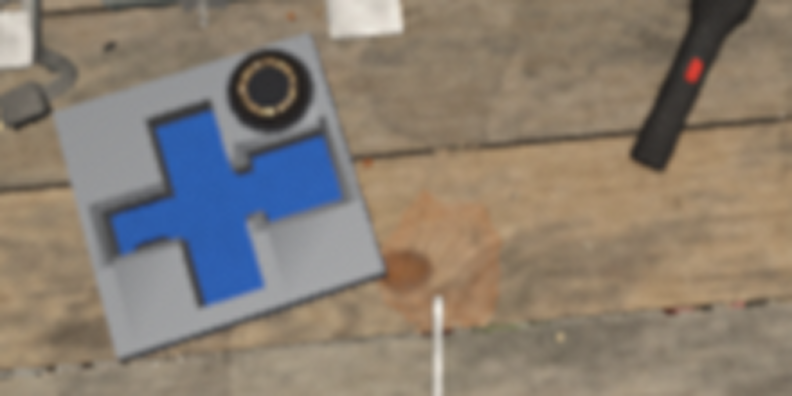

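Top and scene agree:
- **Torch:** mid (0.522,-0.290), head→tail axis (-0.859,0.512). It is 155 mm long, and the measured tops match the stated heights.
- **Insert:** origin about (0.457,0.053), yaw 12.8°. The wide end points to world -y, and the tape position agrees.

Now the grasp.

```bash
cat >> h.py <<'E'
def down(deg):
    a=np.radians(deg+90)/2; return np.array([0,np.cos(a),np.sin(a),0])
TY,IY=59.2,12.8
G=np.array([0.5135,-0.2853]); O=np.array([0.4568,0.0531]); a=np.radians(IY)
iy=np.array([-np.sin(a),np.cos(a)]); ix=np.array([np.cos(a),np.sin(a)])
T=O+.010*iy
E
python3 - <<'E'
from h import *
for k in(0,180,-180):
    for p,y in((np.r_[G,.078],TY),(np.r_[T,.088],IY)):
        q=kin.inverse_kinematics(p,down(y+k)); print(k,None if q is None else np.round(q,2))
k=0 if kin.inverse_kinematics(np.r_[T,.088],down(IY)) is not None else 180
env.grip(.085,60)
env.reach(np.r_[G,.2],down(TY+k)); print(env.get_state()["qpos"].round(2))
print(env.movel(np.r_[G,.078],.12,stop_force=15))
env.grip(.0,60); s=env.get_state(); print(s["opening"],s["tcp_pos"],s["force"],s["time"])
env.movel(np.r_[G,.2],.15); s=env.get_state(); print(s["opening"],s["force"],s["time"])
for n in("scene","top"):
    p,d=camera(n); cv2.imwrite(f"pics/{n}1.png",p); np.savez(f"pics/{n}1.npz",p=p,d=d)
E
python3 -c "
import cv2,numpy as np
a=cv2.imread('pics/scene1.png');b=cv2.imread('pics/top1.png')
cv2.imwrite('pics/b1.png',np.hstack([a[60:360,200:600],b[60:360,180:512]]))"
```

```text
0 [ 0.75  0.68 -0.46  1.89  0.46  0.68  1.05]
0 [ 0.16  0.53 -0.52  2.19  0.5   0.54 -0.52]
180 [ 0.35  0.63  0.07  1.92 -0.07  0.59 -1.65]
180 [-1.05  0.81  1.05  2.26 -1.12  0.77 -2.12]
-180 [ 0.35  0.63  0.07  1.92 -0.07  0.59 -1.65]
-180 [-1.05  0.81  1.05  2.26 -1.12  0.77 -2.12]
[ 0.81  0.51 -0.53  1.83  0.32  0.89  1.16]
False
0.026888630202012747 [ 0.51356455 -0.28558878  0.07842656] [-1.38691758  0.59341473  5.99606656] 3.7083
0.026700455233330252 [-0.53516853 -0.13663267 -2.28854866] 4.675
```

View pics/b1.png

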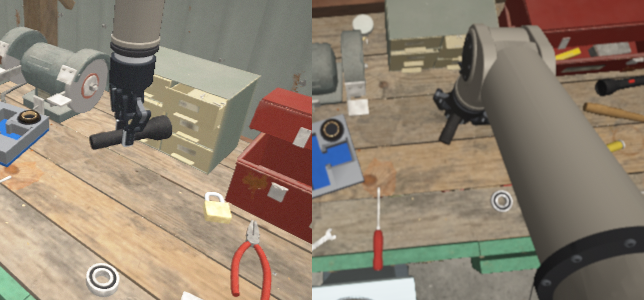

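Held, opening 26.7 mm, about level in both views. I move it above the pocket and measure the torch there before lowering.

```bash
python3 - <<'E'
from h import *
env.reach(np.r_[T,.18],down(IY)); s=env.get_state(); print(s["qpos"].round(2),s["tcp_pos"],s["force"],s["time"])
for n in("scene","top"):
    p,d=camera(n); cv2.imwrite(f"pics/{n}2.png",p); np.savez(f"pics/{n}2.npz",p=p,d=d)
    P=cloud(n,d); r=P[...,:2]-O; X=r@ix; Y=r@iy; Z=P[...,2]
    for lo in np.arange(-.10,.10,.02):
        k=(d>0)&(abs(X)<.04)&(Y>=lo)&(Y<lo+.02)&(Z>.085)&(Z<.16)&(p.max(-1)<90)
        if k.sum()>5: print(n,"y %.2f n %d x %.3f..%.3f z %.3f..%.3f ymin %.4f ymax %.4f"%(lo+.01,k.sum(),*np.percentile(X[k],[2,98]),*np.percentile(Z[k],[2,98]),Y[k].min(),Y[k].max()))
a=cv2.imread('pics/scene2.png')[60:260,90:350];b=cv2.imread('pics/top2.png')[130:330,100:360]
cv2.imwrite('pics/b2.png',cv2.resize(np.hstack([a,b]),None,fx=1.5,fy=1.5))
E
```

```text
[ 0.14  0.34 -0.49  2.14  0.24  0.71 -0.28] [0.45503317 0.06218435 0.17993615] [ 0.17196361 -0.97733464 -2.10303505] 6.1
scene y -0.09 n 22 x -0.022..0.020 z 0.105..0.140 ymin -0.0817 ymax -0.0801
scene y -0.07 n 279 x -0.023..0.020 z 0.109..0.149 ymin -0.0798 ymax -0.0602
scene y -0.05 n 72 x -0.023..-0.001 z 0.117..0.148 ymin -0.0599 ymax -0.0405
scene y -0.03 n 65 x -0.015..-0.000 z 0.117..0.139 ymin -0.0399 ymax -0.0200
scene y -0.01 n 121 x -0.036..0.037 z 0.115..0.160 ymin -0.0199 ymax -0.0003
scene y 0.01 n 157 x -0.027..0.025 z 0.116..0.159 ymin 0.0001 ymax 0.0194
scene y 0.03 n 24 x -0.012..0.007 z 0.111..0.141 ymin 0.0205 ymax 0.0390
scene y 0.05 n 50 x -0.013..-0.006 z 0.108..0.129 ymin 0.0400 ymax 0.0598
scene y 0.07 n 36 x -0.013..-0.003 z 0.107..0.130 ymin 0.0603 ymax 0.0722
top y -0.07 n 185 x -0.024..0.019 z 0.107..0.150 ymin -0.0799 ymax -0.0600
top y -0.05 n 151 x -0.023..0.017 z 0.126..0.148 ymin -0.0600 ymax -0.0403
top y -0.03 n 105 x -0.015..0.009 z 0.125..0.140 ymin -0.0400 ymax -0.0200
top y -0.01 n 76 x -0.025..0.009 z 0.123..0.155 ymin -0.0197 ymax -0.0019
```

View pics/b2.png

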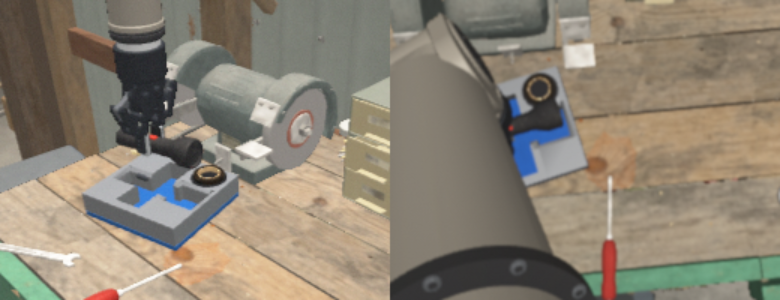

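The torch is level in the grip, its head about 2.5 mm too far toward -y and about 1 mm toward -x. I correct both and lower.

```bash
python3 - <<'E'
from h import *
T2=T+.0025*iy+.001*ix
env.movel(np.r_[T2,.15],.1)
def st(l): s=env.get_state(); print(l,s["tcp_pos"].round(4),s["force"].round(2),s["torque"].round(2),s["opening"].round(4),s["time"])
st("above")
r=env.movel(np.r_[T2,.108],.05,stop_force=8); print(r); st("mid")
if not r:
    r=env.movel(np.r_[T2,.088],.03,stop_force=22); print(r); st("low")
for n in("scene",):
    p,d=camera(n); np.savez(f"pics/{n}3.npz",p=p,d=d)
    P=cloud(n,d); rr=P[...,:2]-O; X=rr@ix; Y=rr@iy; Z=P[...,2]
    for lo in np.arange(-.10,.10,.02):
        k=(d>0)&(abs(X)<.03)&(Y>=lo)&(Y<lo+.02)&(Z>.015)&(Z<.1)&(p.max(-1)<80)
        if k.sum()>5: print(n,"y %.2f n %d x %.3f..%.3f z %.3f..%.3f"%(lo+.01,k.sum(),*np.percentile(X[k],[2,98]),*np.percentile(Z[k],[2,98])))
    cv2.imwrite('pics/b3.png',cv2.resize(p[130:260,110:300],None,fx=4,fy=4))
E
```

```text
Traceback (most recent call last):
AttributeError: 'float' object has no attribute 'round'
```

```bash
cat >> h.py <<'E'
T2=T+.0025*iy+.001*ix
def st(l): s=env.get_state(); print(l,s["tcp_pos"].round(4),s["force"].round(2),s["torque"].round(2),round(s["opening"],4),s["time"])
def look(tag,f=4):
  for n in("scene","top"):
    p,d=camera(n); P=cloud(n,d); rr=P[...,:2]-O; X=rr@ix; Y=rr@iy; Z=P[...,2]
    for lo in np.arange(-.10,.10,.02):
        k=(d>0)&(abs(X)<.03)&(Y>=lo)&(Y<lo+.02)&(Z>.015)&(Z<.1)&(p.max(-1)<80)
        if k.sum()>5: print(n,"y %.2f n %d x %.3f..%.3f z %.3f..%.3f"%(lo+.01,k.sum(),*np.percentile(X[k],[2,98]),*np.percentile(Z[k],[2,98])))
    if n=="scene": cv2.imwrite(f'pics/{tag}.png',cv2.resize(p[130:260,110:300],None,fx=f,fy=f))
    else: cv2.imwrite(f'pics/{tag}t.png',cv2.resize(p[165:275,125:245],None,fx=5,fy=5))
E
python3 - <<'E'
from h import *
st("above")
r=env.movel(np.r_[T2,.108],.05,stop_force=8); print(r); st("mid")
if not r:
    r=env.movel(np.r_[T2,.088],.03,stop_force=22); print(r); st("low")
look("b3")
E
```

```text
above [0.4549 0.0653 0.1498] [-0.41  0.46 -1.26] [0.03 0.01 0.03] 0.0267 6.65
False
mid [0.4552 0.0656 0.1082] [-0.76  0.94 -1.64] [0.08 0.   0.02] 0.0268 7.6417
True
low [0.4549 0.0656 0.0883] [-1.22 -0.59  8.67] [-0.1   0.36  0.02] 0.0266 8.3167
scene y -0.07 n 128 x -0.022..0.022 z 0.029..0.057
scene y -0.05 n 56 x -0.021..-0.003 z 0.036..0.057
scene y -0.03 n 40 x -0.015..-0.001 z 0.031..0.048
scene y -0.01 n 117 x -0.023..0.025 z 0.037..0.099
scene y 0.01 n 233 x -0.025..0.024 z 0.029..0.098
scene y 0.03 n 33 x -0.021..0.026 z 0.024..0.094
top y -0.07 n 120 x -0.023..0.024 z 0.018..0.059
top y -0.05 n 129 x -0.022..0.026 z 0.026..0.059
top y -0.03 n 28 x -0.006..0.026 z 0.019..0.051
```

View pics/b3.png

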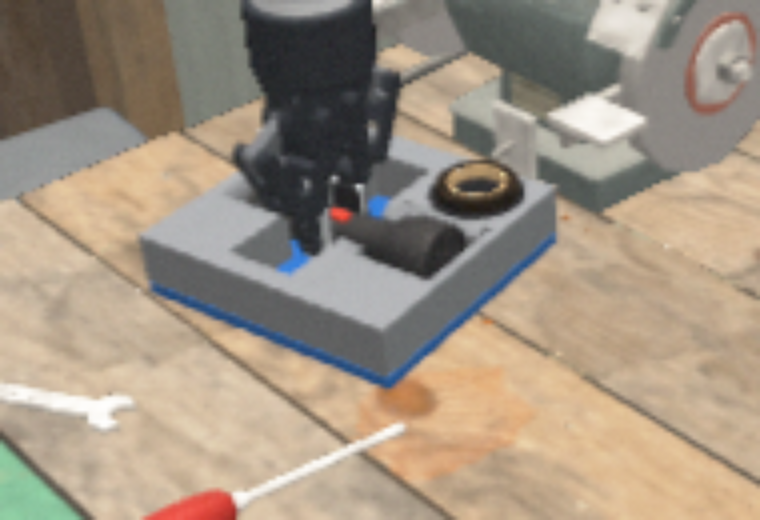

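The head is in the wide end, its top at about 58 mm, which is right for lying on the floor. I release, withdraw straight up and check the tail.

```bash
python3 - <<'E'
from h import *
env.grip(.07); st("open")
env.movel(np.r_[T2,.17],.1)
H=[1.098,.477,.022,1.555,-.011,1.109,-.083]
env.reach(np.r_[.52,-.2,.25],down(40)); st("away")
look("b4")
a=cv2.imread('pics/b4.png');b=cv2.imread('pics/b4t.png')
h=400;cv2.imwrite('pics/b4c.png',np.hstack([cv2.resize(i,(395,h)) for i in(a,b)]))
E
```

```text
open [0.4542 0.0653 0.0877] [ 0.13 -0.04  0.35] [-0.02  0.01 -0.02] 0.0699 8.9083
away [ 0.5198 -0.1984  0.2493] [0.56 1.51 0.15] [ 0.04 -0.    0.01] 0.07 10.9833
scene y -0.07 n 126 x -0.023..0.021 z 0.029..0.056
scene y -0.05 n 60 x -0.022..-0.001 z 0.038..0.057
scene y -0.03 n 37 x -0.016..-0.002 z 0.032..0.048
scene y -0.01 n 17 x -0.013..-0.005 z 0.035..0.044
scene y 0.01 n 36 x -0.013..-0.007 z 0.024..0.039
scene y 0.03 n 35 x -0.012..-0.007 z 0.021..0.039
scene y 0.05 n 20 x -0.010..0.019 z 0.033..0.040
scene y 0.07 n 15 x -0.008..0.015 z 0.033..0.041
top y -0.07 n 120 x -0.024..0.026 z 0.017..0.060
top y -0.05 n 134 x -0.023..0.026 z 0.024..0.058
top y -0.03 n 93 x -0.016..0.026 z 0.020..0.052
top y -0.01 n 75 x -0.014..0.013 z 0.029..0.046
top y 0.01 n 38 x -0.014..0.008 z 0.033..0.043
top y 0.03 n 80 x -0.013..0.016 z 0.030..0.043
top y 0.05 n 102 x -0.016..0.015 z 0.029..0.041
top y 0.07 n 89 x -0.015..0.017 z 0.023..0.041
top y 0.09 n 18 x -0.013..0.016 z 0.018..0.038
```

View pics/b4c.png

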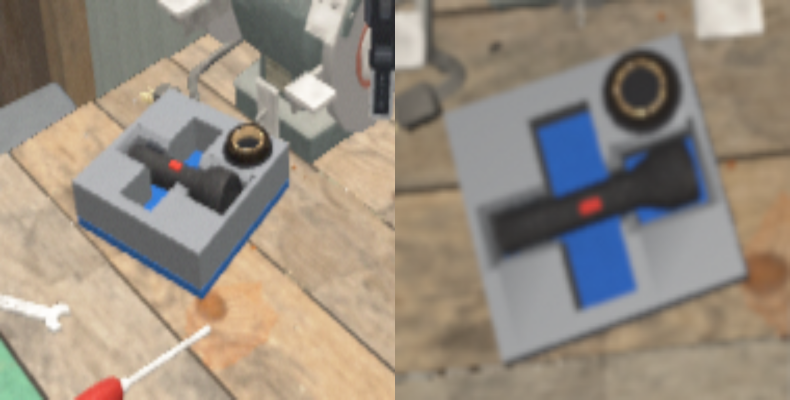

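The torch lies in its cut-out with its tail below the foam top. Its height profile matches the bench profile plus 10 mm along the whole length: head 58–60 mm, tail 41 mm. That means it is past the lips and on the floor, and the gripper is clear, so I hand in.

```bash
python3 -c "
from h import *
job.job_done(); st('end')"
```

```text
the job is handed in; nothing more can be done
the job is handed in; nothing more can be done
```

The torch is in its cut-out with the head in the wide end, pressed past the lips and released. The job is handed in, and the robot clock read about 11 s at my last check before that.

I gripped the torch at y = +10. Above the pocket its head was about 2.5 mm too far along and 1 mm to one side, so I corrected both. I then lowered it until the force stop tripped, at TCP height 88.3 mm (88 commanded, about 89 expected when seated).

- **Seating:** after letting go, both cameras gave a head top of 56–60 mm and a tail top of about 41 mm. Expected values were 58 and 40 mm. If the tail had caught on the lips it would have read about 55 mm.
- **Clearance:** the arm was well away from the torch, with the wrist force near zero.
- **Disagreements:** the head end read 1–2 mm differently between the two cameras, which is within the calibration error. In one 20 mm section of the barrel (y = 0 to 20 mm), the overhead camera read about 4 mm lower than on the bench. Every other section agreed to within about 3 mm.
- **Not done:** I did not press the torch again with closed fingers, because the height check already showed it seated.

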